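# Snap the burr case shut

## Task

Shut the burr case: go round its rim and press each of the four yellow sections straight down with the fingertips until it clicks home and sits flush with the grey corners. Press firmly but do not lean hard on the case, do not lift or tip it, leave it standing about where it is, and leave the tools round it alone.

Things in the scene. Friction and masses are not known exactly. Their poses are not given: they have to be found in the camera images.
- case: burr case: loose black tub 120 (its x) x 160 (its y) mm, about 3 kg; origin under its centre, z up. On top a clear window 76 x 116 mm, 39 mm above the table (not for pressing), framed by a 22 mm wide rim: four fixed grey corner blocks and between them four straight yellow snap-shut sections, one a side. Pressing on the rim does not tip it
- case_top (a point): point over the case's centre at the height of the grey corner blocks' tops (each 22 x 22 mm), 46 mm above the table. An open section's top stands 6 mm higher (52 mm); a shut one is flush with the corners (46 mm, give or take half a millimetre). More than 80 N on the case would crack it
- top_near (a point): centre of the upper face of one yellow rim section (marked by an orange pad), moving with it: the long side that faces the robot at yaw 0 (case -x), 110 x 22 mm seen from above; the axes are the case's own. Press straight down here
- rim_near (a joint): how far that section (near) is pressed in, m: 0 = up, 0.006 = shut and flush. It resists with up to about 7 N over the first 3 mm, then snaps down by itself and stays shut; let go before half travel and it springs back up
- top_far (a point): centre of the upper face of one yellow rim section (marked by an orange pad), moving with it: the opposite long side (case +x), 110 x 22 mm; the axes are the case's own. Press straight down here
- rim_far (a joint): how far that section (far) is pressed in, m: 0 = up, 0.006 = shut and flush. It resists with up to about 7 N over the first 3 mm, then snaps down by itself and stays shut; let go before half travel and it springs back up
- top_left (a point): centre of the upper face of one yellow rim section (marked by an orange pad), moving with it: the short side at case +y, 70 x 22 mm; the axes are the case's own. Press straight down here
- rim_left (a joint): how far that section (left) is pressed in, m: 0 = up, 0.006 = shut and flush. It resists with up to about 7 N over the first 3 mm, then snaps down by itself and stays shut; let go before half travel and it springs back up
- top_right (a point): centre of the upper face of one yellow rim section (marked by an orange pad), moving with it: the short side at case -y, 70 x 22 mm; the axes are the case's own. Press straight down here
- rim_right (a joint): how far that section (right) is pressed in, m: 0 = up, 0.006 = shut and flush. It resists with up to about 7 N over the first 3 mm, then snaps down by itself and stays shut; let go before half travel and it springs back up
- tape_measure: yellow tape measure standing upright, 36 x 68 x 62 mm high, loose; origin under its centre. Leave alone
- paint_marker: white paint marker with a red clip, 138 x 19 x 16 mm, lying along its x axis, loose; origin under its centre. Leave alone
- pliers: red-handled combination pliers lying flat, 182 (x) x 48 x 10 mm, loose; origin under its centre. Leave alone
- c_clamp: blue C-clamp lying on its side, 146 (x) x 78 x 16 mm, loose; origin under its centre. Leave alone
There are look-alikes about, which are no part of the job. There is more than one size of the case; the job needs the smaller.

How it is judged:
By the outcome, as a careful person would: the job done as asked, in the order asked, and still so for the second after the job is handed in, with the robot touching nothing.
It also fails if it takes over 38 s, if anything falls off the work surface, if the arm or the gripper's body presses on something with over 40 N, if the wrist force passes 120 N, or if a joint passes its speed limit or range.

## Robot

A 6-joint arm with a two-finger parallel gripper is mounted at the origin on the work surface; the furniture and walls round the work are solid. World frame = base frame: x ahead of the robot, y to its left, z up, the work surface at z = 0. Lengths are in m, angles in rad, forces in N, time in s.
With the tool pointing down it reaches from about 0.275 to 0.75 m from the base axis. Payload 10.2 kg.
Tool frame: the origin (TCP) lies at the very end of the fingers, on their centre line; the grasp point (between the pads) lies 19 mm behind it (manip.grip_depth is the distance from the TCP to the grasp point, in m); z points along the fingers, y is the line along which they close (so a half turn about z gives the same grasp; the last joint's range is limited). The gripper opens to 88 mm and grips with 3 to 60 N. Pads are 18 mm wide; open, the fingers measure 123 mm over their backs; the gripper's body (75 mm by 187 mm) begins 45 mm behind the grasp point.
Start: joints at [-1.472, 0.313, 1.498, -0, 1.331, -0.223], TCP at [0.166, -0.498, 0.239] pointing down, gripper open.
Joint ranges: [-2.94, 2.94], [-0.97, 2.17], [0.19, 2.56], [-1.23, 4.37], [0.02, 3.11], [-2.88, 2.88]. Speed limits (rad/s): [2.39, 2.39, 3.01, 3.14, 3.14, 3.14].

## Interface

Orientations are given as a 3x3 rotation matrix whose columns are the frame's x, y, z axes.
In Python, from workcell import manip gives the robot as it stands.
- The arm moves only by the tool move_arm, never from a script. Its argument "deltas" is a list that holds one entry, the list of rows, each a list of 7 numbers: the opening, from 0 (shut) to 1 (fully open), then the shift along the tool's x, y, z in mm, then the turn, a rotation vector about the tool's x, y, z in rad. In form: [[[gripper, tx, ty, tz, ax, ay, az], ...]]. A call has 1 to 5 rows; each row is the pose to reach, as a shift and turn from the pose commanded when the call began, along the tool's axes at that moment; what a row does not reach only later rows make up. A row lasts 1/10 s, in which the tool goes at most 50 mm and 8.59 degrees, less where a joint would pass 70% of its speed; a pose out of reach is approached as far as the arm can. A call with a gripper value outside its range is refused whole. The fingers move at their own pace and stop on an object; the grip force is fixed at half the most. Time passes only in rows, so rows that repeat a pose let the fingers close. It gives the time, the measured TCP pose, the force, the opening and the grip force at its end, in the units of the state.
- manip.sense(): the state, without advancing time (a new reading comes with each control period).
- manip.read_camera(name): name is "scene" or "top"; returns a dict with "img" (480x640x3 uint8, red, green, blue), "depth" (480x640 float32, m along the optical axis (not along the pixel's ray), 0 where there is no reading), "fovy" (degrees; the focal length in pixels is half the picture's height over the tangent of half this angle, whatever the lens; pixels are square), "cx", "cy" (the principal point, pixels), "k1" (the pictures are not rectified: a ray, as slopes to the right and down, at radius r is drawn at 1 + k1 r^2 times it, then the intrinsics apply), "T" (4x4, takes a point from camera to world coordinates). Camera axes: x right, y up, looking along -z (the intrinsics and any distortion apply to the point x, -y, -z); pixel columns grow to the right and rows downward; lengths in m; the calibration is good to about 2 mm. A picture is of the moment at which its call begins.
- manip.hand_in(): hands the job in; it is judged then, once.
The state is a dict: "time_s": time; "joint_pos": joint angles; "qvel": joint speeds; "effort": joint torques, N m; "eef_pos": TCP position; "orientation": TCP orientation; "force": force on the tool from outside, world axes, zero at the start; "torque": the same for the moment, N m; "gripper_width": opening from 0.0 (shut) to 1.0 (fully open); "finger_force": force on a finger pad.
Only numpy, scipy, OpenCV 4.12 (cv2) and the standard library are available. Lean on these libraries where they do the work, as an engineer would, in place of code of your own. Each camera call takes 0.05 s, during which the arm holds its last target. There are 200 camera calls.

## Working session

There is one attempt and no reset: what is moved stays moved. The work goes in short steps, Python scripts to look and compute and a tool call to move; the robot and the scene stay as the last step left them, time stands still between calls to the robot, and variables do not carry over. Pictures are saved under pics/ and viewed, at most 10 in all, crops included, and the job is handed in when it is done.

Besides the shell and the picture viewer there is one more tool, called after "Request:" as name([rows], argument=value, ...), one row to a line, values as JSON. move_arm: Moves the arm, as the interface text tells. Its arguments: {"type":"object","properties":{"deltas":{"type":"array"}},"required":["deltas"]}

```bash
mkdir -p pics
cat > h.py <<'E'
import numpy as np, cv2
from workcell import manip
def cam(n):
    c=manip.read_camera(n); np.savez(f'/tmp/{n}.npz',**{k:np.asarray(v) for k,v in c.items()}); return c
def load(n): return np.load(f'/tmp/{n}.npz')
def pts(c,uv,z=None):
    """pixel -> world, by depth, or by plane z"""
    f=240/np.tan(np.radians(float(c['fovy']))/2); K=np.array([[f,0,float(c['cx'])],[0,f,float(c['cy'])],[0,0,1]])
    out=[]
    for u,v in uv:
        s=cv2.undistortPoints(np.array([[[u,v]]],float),K,np.array([float(c['k1']),0,0,0]))[0,0]
        d=np.array([s[0],-s[1],-1]); R=c['T'][:3,:3]; t=c['T'][:3,3]
        k=float(c['depth'][int(round(v)),int(round(u))]) if z is None else (z-t[2])/(R@d)[2]
        out.append(R@(d*k)+t)
    return np.array(out)
E
python3 - <<'E'
from h import *
for n in('top','scene'):
    c=cam(n); cv2.imwrite(f'pics/{n}1.png',c['img'][:,:,::-1]); print(n,c['k1'],c['fovy'],c['T'].round(3).tolist())
s=manip.sense(); print(s['time_s'],s['orientation'],s['force'],s['gripper_width'])
E
```

```text
top 0.026765385068470406 50.36065853522888 [[-0.012, 0.994, -0.105, 0.266], [-1.0, -0.01, 0.017, 0.037], [0.016, 0.105, 0.994, 1.423], [0.0, 0.0, 0.0, 1.0]]
scene -0.009284046719620926 57.66289263339891 [[-0.607, 0.588, -0.535, -0.241], [-0.795, -0.463, 0.393, 0.474], [-0.016, 0.664, 0.748, 0.951], [0.0, 0.0, 0.0, 1.0]]
0.1 [[ 9.48661523e-01  3.16293067e-01 -1.05456279e-04]
 [ 3.16292982e-01 -9.48660894e-01  1.12128203e-03]
 [ 2.54611484e-04 -1.09707220e-03 -9.99999366e-01]] [ 0.45185713 -0.88328645 -1.19682635] 0.9955762478217829
```

View pics/top1.png

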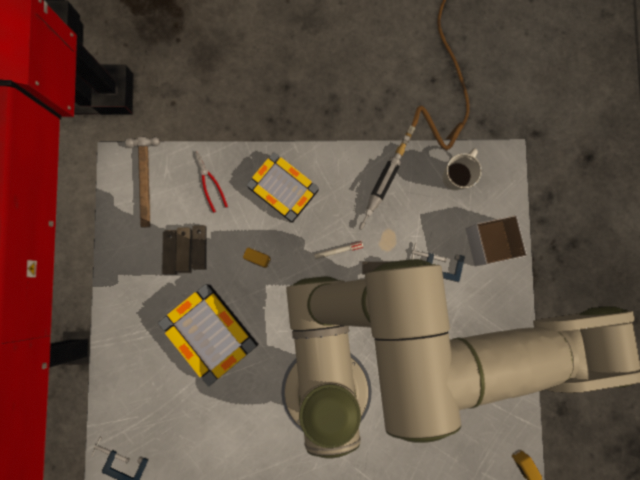

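View pics/scene1.png

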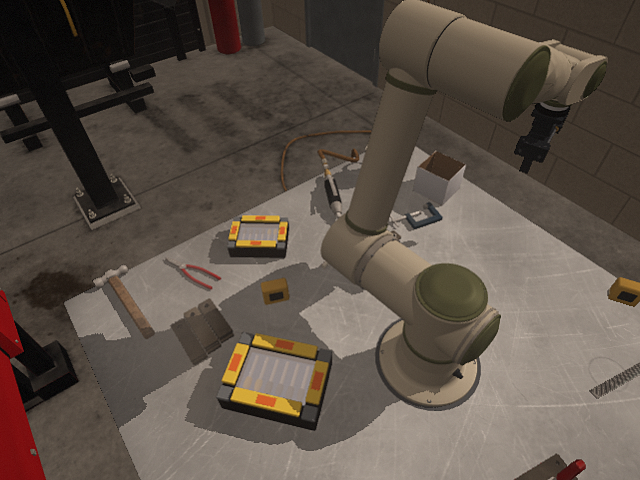

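Top view: two look-alike cases, the one at (283,186) and a visibly larger one at (208,335). The tape measure is at (257,257), the marker at (340,248) and the pliers at (210,182). I'll measure the smaller case and check it in a crop.

Run:
```python
from h import *
c=load('top'); i=c['img'][140:232,235:330,::-1]
cv2.imwrite('pics/crop1.png',cv2.resize(i,None,fx=6,fy=6,interpolation=cv2.INTER_CUBIC))
```

```text
(no output)
```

View pics/crop1.png

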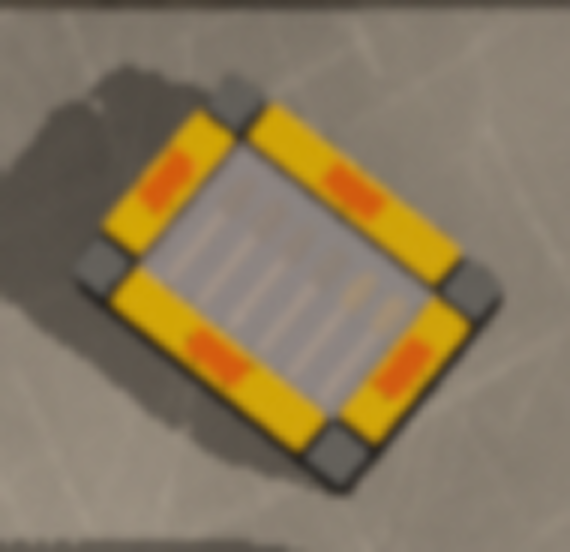

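The crop shows the smaller case, with pads at crop pixels: left (167,181), far (355,192), near (218,357), right (403,368). The window shows tools inside it.

Run:
```python
from h import *
from scipy.spatial.transform import Rotation as Ro
c=load('top')
uv=[(235+x/6-.4,140+y/6-.4) for x,y in [(218,357),(167,181),(355,192),(403,368)]]
P=pts(c,uv,.052); D=pts(c,uv); print(P.round(4),D.round(4)[:,2])
n,l,f,r=P; ctr=P.mean(0); print('near-far',np.linalg.norm(n-f),'lr',np.linalg.norm(l-r), 'ctr',ctr)
print('yaw',np.degrees([np.arctan2(*(f-n)[1::-1]),np.arctan2(*(l-r)[1::-1])-np.pi/2]))
# scene camera: orange pads by colour
s=load('scene'); im=s['img'].astype(int); m=((im[...,0]>150)&(im[...,1]<120)&(im[...,2]<60)).astype('uint8')
k,_,st,ce=cv2.connectedComponentsWithStats(m)
for a,b in zip(st[1:],ce[1:]):
    if a[4]>8: print(a[4],b.round(1),pts(s,[b],.052).round(4),pts(s,[b]).round(4))
c1=load('top');im=c1['img'].astype(int); m=((im[...,0]>150)&(im[...,1]<115)&(im[...,2]<60)).astype('uint8')
k,_,st,ce=cv2.connectedComponentsWithStats(m)
for a,b in zip(st[1:],ce[1:]):
    if a[4]>8: print('top',a[4],b.round(1),pts(c1,[b],.052).round(4),pts(c1,[b]).round(4))
q=manip.sense(); print(q['eef_pos'])
```

```text
[[0.5214 0.1439 0.052 ]
 [0.6029 0.1668 0.052 ]
 [0.5971 0.0813 0.052 ]
 [0.5156 0.0601 0.052 ]] [0.0508 0.0566 0.0577 0.0578]
near-far 0.09821957014946377 lr 0.13786519031585637 ctr [0.55923595 0.11301647 0.052     ]
yaw [-39.57143557 -39.2771819 ]
29 [259.8 217.6] [[0.5984 0.0835 0.052 ]] [[0.5922 0.0863 0.0586]]
35 [233.7 229.5] [[0.6038 0.1677 0.052 ]] [[0.599  0.1694 0.0571]]
30 [281.8 229.9] [[0.5172 0.0604 0.052 ]] [[0.5155 0.0613 0.054 ]]
36 [255.1 242.6] [[0.5228 0.1456 0.052 ]] [[0.5183 0.1476 0.0573]]
126 [629.8 283.5] [[-0.1836 -0.5275  0.052 ]] [[-0.1842 -0.5166  0.0618]]
131 [234.7 361.9] [[0.2442 0.3697 0.052 ]] [[0.2343 0.3718 0.0705]]
164 [265.4 400.3] [[0.1284 0.362  0.052 ]] [[0.1204 0.3645 0.0715]]
top 885 [11.3 33.9] [[0.9879 0.8554 0.052 ]] [[1.0143 0.8853 0.0019]]
top 39 [262.3 169.8] [[0.6027 0.1672 0.052 ]] [[0.6016 0.1667 0.0566]]
top 40 [293.3 171.5] [[0.5973 0.0826 0.052 ]] [[0.5975 0.0826 0.0513]]
top 11 [203.5 178.3] [[0.5804 0.3267 0.052 ]] [[0.5906 0.3361 0.0075]]
top 11 [206.5 192.7] [[0.5404 0.3184 0.052 ]] [[0.5494 0.3276 0.0072]]
top 15 [223.7 198. ] [[0.5255 0.2718 0.052 ]] [[0.5342 0.2797 0.0062]]
top 44 [270.6 199.3] [[0.5209 0.1448 0.052 ]] [[0.5211 0.1449 0.0507]]
top 39 [301.7 201.1] [[0.5153 0.0604 0.052 ]] [[0.5142 0.0603 0.0578]]
top 85 [183.5 307.1] [[0.2333 0.3754 0.052 ]] [[0.2338 0.3705 0.0718]]
top 97 [185.8 351.5] [[0.118  0.3673 0.052 ]] [[0.1202 0.3626 0.0716]]
top 58 [536.2 472.1] [[-0.1971 -0.5364  0.052 ]] [[-0.1936 -0.5321  0.0623]]
[ 0.16602046 -0.4978364   0.23824111]
```

Pad spacing of 98 x 138 mm identifies this as the smaller case, with centre about (0.560, 0.114) and yaw -39.4°. Moving over it now with the fingers shut.

Request:
move_arm([
  [[0,30,-27,0,0,0,0],[0,66,-60,0,0,0,0],[0,102,-93,0,0,0,0],[0,138,-126,0,0,0,0],[0,174,-159,0,0,0,0]],
])

```text
time_s: 0.6
eef_pos: [0.2813, -0.2903, 0.2386]
orientation: [[0.949, 0.316, 0.0], [0.316, -0.949, 0.0], [0.0, -0.0, -1.0]]
force: [0.4, 0.0, -0.3]
gripper_width: 0.572
finger_force: 0.0
```

Request:
move_arm([
  [[0,36,-33,0,0,0,0],[0,72,-66,0,0,0,0],[0,108,-99,0,0,0,0],[0,144,-132,0,0,0,0],[0,180,-165,0,0,0,0]],
])

```text
time_s: 1.1
eef_pos: [0.3998, -0.0767, 0.2387]
orientation: [[0.949, 0.316, 0.0], [0.316, -0.949, -0.0], [0.0, 0.0, -1.0]]
force: [-0.2, -0.6, 0.7]
gripper_width: 0.12
finger_force: 0.0
```

Request:
move_arm([
  [[0,36,-33,20,0,0,-0.11],[0,72,-66,40,0,0,-0.22],[0,108,-99,60,0,0,-0.34],[0,144,-132,80,0,0,-0.45],[0,180,-165,100,0,0,-0.56]],
])

```text
time_s: 1.6
eef_pos: [0.5122, 0.1255, 0.1429]
orientation: [[0.632, 0.775, -0.0], [0.775, -0.632, -0.0], [-0.0, -0.0, -1.0]]
force: [-0.3, -0.5, 0.9]
gripper_width: 0.006
finger_force: 0.0
```

```bash
cat >> h.py <<'E'
T=dict(near=(.522,.145),left=(.603,.1675),far=(.598,.0828),right=(.5165,.0604))
def go(name,z):
    s=manip.sense(); R=np.array(s['orientation']); p=np.array(s['eef_pos'])
    yaw=np.degrees(np.arctan2(R[1,0],R[0,0]))
    print(round(s['time_s'],2),p.round(4),'yaw',yaw.round(1),'F',np.round(s['force'],1),'w',round(s['gripper_width'],3),'tilt',R[:,2].round(4))
    print(name,'tool mm',(R.T@(np.array([*T[name],z])-p)*1000).round(1),'az',np.radians(-(50.6-yaw)).round(3))
E
python3 -c "
from h import *
go('near',.07)"
```

```text
1.6 [0.5122 0.1255 0.1429] yaw 50.8 F [-0.3 -0.5  0.9] w 0.006 tilt [-4.e-04 -1.e-04 -1.e+00]
near tool mm [21.3 -4.7 72.9] az 0.004
```

Request:
move_arm([
  [[0,10,-5,35,0,0,0],[0,13,-5,66,0,0,0],[0,13,-5,66,0,0,0],[0,13,-5,66,0,0,0]],
])

```text
time_s: 2.0
eef_pos: [0.5162, 0.1365, 0.0785]
orientation: [[0.636, 0.772, -0.0], [0.772, -0.636, -0.0], [-0.0, -0.0, -1.0]]
force: [0.5, 0.1, 0.7]
gripper_width: 0.006
finger_force: 0.0
```

Run:
```python
from h import *
go('near',.052)
for n,(y,x,h,w) in dict(top=(140,235,92,95),scene=(195,205,80,100)).items():
    c=cam(n); cv2.imwrite(f'pics/{n}2.png',cv2.resize(c['img'][y:y+h,x:x+w,::-1],None,fx=5,fy=5,interpolation=cv2.INTER_CUBIC))
```

```text
2.0 [0.5162 0.1365 0.0785] yaw 50.5 F [0.5 0.1 0.7] w 0.006 tilt [-3.e-04 -0.e+00 -1.e+00]
near tool mm [10.2 -0.9 26.5] az -0.001
```

View pics/scene2.png

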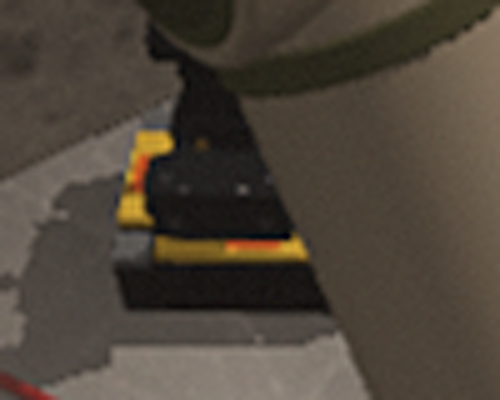

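The gripper stands over the case with the near pad just in view. Now over the near pad, then down.

Request:
move_arm([
  [[0,10,-1,5,0,0,0],[0,10,-1,15,0,0,0],[0,10,-1,20,0,0,0],[0,10,-1,20,0,0,0]],
])

```text
time_s: 2.5
eef_pos: [0.5212, 0.145, 0.057]
orientation: [[0.636, 0.772, -0.002], [0.772, -0.636, -0.0], [-0.001, -0.001, -1.0]]
force: [0.6, -0.2, 0.1]
gripper_width: 0.006
finger_force: 0.0
```

Request:
move_arm([
  [[0,0,0,3,0,0,0],[0,0,0,6,0,0,0],[0,0,0,8,0,0,0],[0,0,0,9,0,0,0],[0,0,0,9,0,0,0]],
])

```text
time_s: 3.0
eef_pos: [0.5216, 0.145, 0.0488]
orientation: [[0.636, 0.772, -0.0], [0.772, -0.636, 0.0], [-0.0, -0.0, -1.0]]
force: [-0.3, 1.1, 0.7]
gripper_width: 0.007
finger_force: 0.0
```

```bash
python3 -c "
from h import *
go('near',.047)"
```

```text
3.0 [0.5216 0.145  0.0488] yaw 50.5 F [-0.3  1.1  0.7] w 0.007 tilt [-4.e-04  0.e+00 -1.e+00]
near tool mm [0.2 0.3 1.8] az -0.001
```

Request:
move_arm([
  [[0,0,0,1,0,0,0],[0,0,0,1.5,0,0,0],[0,0,0,2,0,0,0],[0,0,0,2,0,0,0]],
])

```text
time_s: 3.4
eef_pos: [0.5217, 0.1451, 0.0469]
orientation: [[0.636, 0.772, -0.0], [0.772, -0.636, 0.0], [-0.0, -0.0, -1.0]]
force: [-0.0, -0.1, 0.1]
gripper_width: 0.003
finger_force: 0.0
```

Request:
move_arm([
  [[0,0,0,1,0,0,0],[0,0,0,1,0,0,0]],
])

```text
time_s: 3.6
eef_pos: [0.5218, 0.1451, 0.0464]
orientation: [[0.636, 0.772, 0.0], [0.772, -0.636, -0.0], [0.0, 0.0, -1.0]]
force: [-2.0, -0.3, 5.3]
gripper_width: 0.004
finger_force: 2.3
```

Request:
move_arm([
  [[0,0,0,1,0,0,0],[0,0,0,1,0,0,0]],
])

```text
time_s: 3.8
eef_pos: [0.5219, 0.1451, 0.0463]
orientation: [[0.636, 0.772, 0.001], [0.772, -0.636, -0.0], [0.0, 0.0, -1.0]]
force: [-5.0, -1.2, 15.1]
gripper_width: 0.001
finger_force: 7.3
```

Near: hard stop at z = 46.3 mm with 15 N, so it is shut. On to left.

Request:
move_arm([
  [[0,0,0,-20,0,0,0],[0,24,16,-20,0,0,0],[0,48,32,-20,0,0,0],[0,69,48,-20,0,0,0],[0,69,48,-18,0,0,0]],
])

```text
time_s: 4.3
eef_pos: [0.6048, 0.1682, 0.0629]
orientation: [[0.636, 0.772, 0.002], [0.772, -0.636, 0.0], [0.002, 0.002, -1.0]]
force: [-0.3, 0.7, 0.3]
gripper_width: 0.004
finger_force: 0.0
```

Request:
move_arm([
  [[0,0,0,0,0,0,0],[0,0,0,5,0,0,0],[0,0,0,8,0,0,0],[0,0,0,11,0,0,0],[0,0,0,11,0,0,0]],
])

```text
time_s: 4.8
eef_pos: [0.6022, 0.1677, 0.0519]
orientation: [[0.636, 0.772, -0.001], [0.772, -0.636, -0.0], [-0.001, -0.001, -1.0]]
force: [-2.9, -0.8, 4.4]
gripper_width: 0.005
finger_force: 2.1
```

```bash
python3 -c "
from h import *
go('left',.0463)"
```

```text
4.8 [0.6022 0.1677 0.0519] yaw 50.5 F [-2.9 -0.8  4.4] w 0.005 tilt [-9.e-04 -1.e-04 -1.e+00]
left tool mm [0.3 0.8 5.6] az -0.001
```

Contact at 52 mm, as expected. Pressing left.

Request:
move_arm([
  [[0,0,0,2,0,0,0],[0,0,0,3,0,0,0],[0,0,0,4,0,0,0],[0,0,0,5,0,0,0],[0,0,0,5,0,0,0]],
])

```text
time_s: 5.3
eef_pos: [0.6026, 0.1678, 0.0467]
orientation: [[0.636, 0.772, -0.0], [0.772, -0.636, -0.0], [-0.0, -0.0, -1.0]]
force: [-0.6, -0.5, 0.1]
gripper_width: 0.006
finger_force: 0.0
```

Request:
move_arm([
  [[0,0,0,1,0,0,0],[0,0,0,1.5,0,0,0],[0,0,0,1.5,0,0,0]],
])

```text
time_s: 5.6
eef_pos: [0.6028, 0.1678, 0.0464]
orientation: [[0.636, 0.772, 0.0], [0.772, -0.636, -0.0], [0.0, 0.0, -1.0]]
force: [-2.2, -0.6, 6.8]
gripper_width: 0.01
finger_force: 3.7
```

Left is shut at z = 46.4 mm. On to far.

Request:
move_arm([
  [[0,0,0,-20,0,0,0],[0,-24,16,-20,0,0,0],[0,-48,34,-20,0,0,0],[0,-69,50,-20,0,0,0],[0,-69,50,-18,0,0,0]],
])

```text
time_s: 6.1
eef_pos: [0.5977, 0.0802, 0.0637]
orientation: [[0.638, 0.77, 0.001], [0.77, -0.638, -0.0], [0.0, 0.001, -1.0]]
force: [-0.2, 0.4, -0.6]
gripper_width: 0.005
finger_force: 0.0
```

Request:
move_arm([
  [[0,0,0,0,0,0,0],[0,0,0,5,0,0,0],[0,0,0,8,0,0,0],[0,0,0,11,0,0,0],[0,0,0,11,0,0,0]],
])

```text
time_s: 6.6
eef_pos: [0.5972, 0.0836, 0.0523]
orientation: [[0.635, 0.772, -0.0], [0.772, -0.635, 0.001], [0.0, -0.001, -1.0]]
force: [-1.8, 2.3, 4.1]
gripper_width: 0.004
finger_force: 2.3
```

```bash
python3 -c "
from h import *
go('far',.0463)"
```

```text
6.6 [0.5972 0.0836 0.0523] yaw 50.6 F [-1.8  2.3  4.1] w 0.004 tilt [-5.e-04  6.e-04 -1.e+00]
far tool mm [-0.1  1.1  6. ] az -0.001
```

Request:
move_arm([
  [[0,0,0,2,0,0,0],[0,0,0,3,0,0,0],[0,0,0,4,0,0,0],[0,0,0,5,0,0,0],[0,0,0,5,0,0,0]],
])

```text
time_s: 7.1
eef_pos: [0.5973, 0.0826, 0.0472]
orientation: [[0.636, 0.772, -0.0], [0.772, -0.636, -0.0], [-0.0, -0.0, -1.0]]
force: [0.4, 0.5, 0.3]
gripper_width: 0.007
finger_force: 0.0
```

Request:
move_arm([
  [[0,0,0,1,0,0,0],[0,0,0,2,0,0,0],[0,0,0,2,0,0,0]],
])

```text
time_s: 7.4
eef_pos: [0.5975, 0.0827, 0.0464]
orientation: [[0.636, 0.772, 0.0], [0.772, -0.636, -0.0], [-0.0, 0.0, -1.0]]
force: [-4.0, 0.1, 9.0]
gripper_width: 0.007
finger_force: 4.1
```

Far is shut. On to right.

Request:
move_arm([
  [[0,0,0,-20,0,0,0],[0,-24,-16,-20,0,0,0],[0,-48,-33,-20,0,0,0],[0,-69,-48,-20,0,0,0],[0,-69,-48,-18,0,0,0]],
])

```text
time_s: 7.9
eef_pos: [0.5143, 0.0597, 0.0636]
orientation: [[0.636, 0.772, -0.002], [0.772, -0.636, 0.0], [-0.001, -0.001, -1.0]]
force: [0.2, -0.8, 0.9]
gripper_width: 0.008
finger_force: 0.0
```

Request:
move_arm([
  [[0,0,0,0,0,0,0],[0,0,0,5,0,0,0],[0,0,0,8,0,0,0],[0,0,0,11,0,0,0],[0,0,0,11,0,0,0]],
])

```text
time_s: 8.4
eef_pos: [0.5168, 0.0601, 0.0522]
orientation: [[0.636, 0.772, 0.0], [0.772, -0.636, 0.0], [0.0, -0.0, -1.0]]
force: [-0.3, 1.1, 4.8]
gripper_width: 0.001
finger_force: 2.2
```

```bash
python3 -c "
from h import *
go('right',.0463)"
```

```text
8.4 [0.5168 0.0601 0.0522] yaw 50.5 F [-0.3  1.1  4.8] w 0.001 tilt [ 1.e-04  1.e-04 -1.e+00]
right tool mm [ 0.  -0.4  5.9] az -0.001
```

Request:
move_arm([
  [[0,0,0,2,0,0,0],[0,0,0,3,0,0,0],[0,0,0,4,0,0,0],[0,0,0,5,0,0,0],[0,0,0,5,0,0,0]],
])

```text
time_s: 8.9
eef_pos: [0.5163, 0.06, 0.0472]
orientation: [[0.636, 0.772, -0.001], [0.772, -0.636, 0.0], [-0.0, -0.0, -1.0]]
force: [0.5, -0.1, -0.3]
gripper_width: 0.009
finger_force: 0.0
```

Request:
move_arm([
  [[0,0,0,1,0,0,0],[0,0,0,2,0,0,0],[0,0,0,2,0,0,0]],
])

```text
time_s: 9.2
eef_pos: [0.5165, 0.06, 0.0463]
orientation: [[0.636, 0.772, 0.0], [0.772, -0.636, -0.0], [0.0, 0.0, -1.0]]
force: [-4.7, -1.0, 9.8]
gripper_width: 0.003
finger_force: 5.4
```

All four stopped hard at flush height. Retreating clear to check.

Request:
move_arm([
  [[0,0,0,-35,0,0,0],[0,0,0,-80,0,0,0],[0,-30,5,-115,0,0,0],[0,-65,12,-145,0,0,0],[0,-105,20,-160,0,0,0]],
])

```text
time_s: 9.7
eef_pos: [0.4652, -0.0345, 0.208]
orientation: [[0.635, 0.773, 0.004], [0.773, -0.635, -0.001], [0.001, 0.004, -1.0]]
force: [0.6, -0.5, -0.2]
gripper_width: 0.006
finger_force: 0.0
```

Request:
move_arm([
  [[0,-45,8,0,0,0,0],[0,-90,15,0,0,0,0],[0,-135,23,0,0,0,0],[0,-180,30,0,0,0,0],[0,-220,38,0,0,0,0]],
])

```text
time_s: 10.2
eef_pos: [0.3532, -0.2292, 0.2056]
orientation: [[0.636, 0.772, 0.0], [0.772, -0.636, -0.0], [-0.0, 0.0, -1.0]]
force: [0.5, -0.2, -0.6]
gripper_width: 0.005
finger_force: 0.0
```

Run:
```python
from h import *
go('near',.1)
ims=[]
for n,(y,x) in dict(top=(135,235),scene=(195,210)).items():
    o=load(n)['img'] if n=='zz' else None
    c=cam(n); ims.append(cv2.resize(c['img'][y:y+100,x:x+100,::-1],(400,400),interpolation=cv2.INTER_CUBIC))
    im=c['img'].astype(int); m=((im[...,0]>150)&(im[...,1]<115)&(im[...,2]<60)).astype('uint8')
    k,_,st,ce=cv2.connectedComponentsWithStats(m)
    for a,b in zip(st[1:],ce[1:]):
        if a[4]>8 and 220<b[0]<310 and 160<b[1]<250: print(n,a[4],b.round(1),pts(c,[b],.046).round(4))
cv2.imwrite('pics/end.png',np.hstack(ims))
```

```text
10.2 [ 0.3532 -0.2292  0.2056] yaw 50.5 F [ 0.5 -0.2 -0.6] w 0.005 tilt [ 3.e-04 -4.e-04 -1.e+00]
near tool mm [ 396.1 -107.9  105.5] az -0.002
top 51 [262.3 169.9] [[0.6041 0.1677 0.046 ]]
top 44 [293.4 172.2] [[0.597  0.0826 0.046 ]]
top 47 [270.9 199.8] [[0.5206 0.1445 0.046 ]]
top 12 [298.9 203.5] [[0.5096 0.0681 0.046 ]]
scene 27 [260. 219.] [[0.5987 0.0834 0.046 ]]
scene 28 [233.9 231. ] [[0.6038 0.168  0.046 ]]
scene 12 [281.7 233.8] [[0.5097 0.0665 0.046 ]]
scene 32 [255.5 244.2] [[0.5222 0.1458 0.046 ]]
```

View pics/end.png

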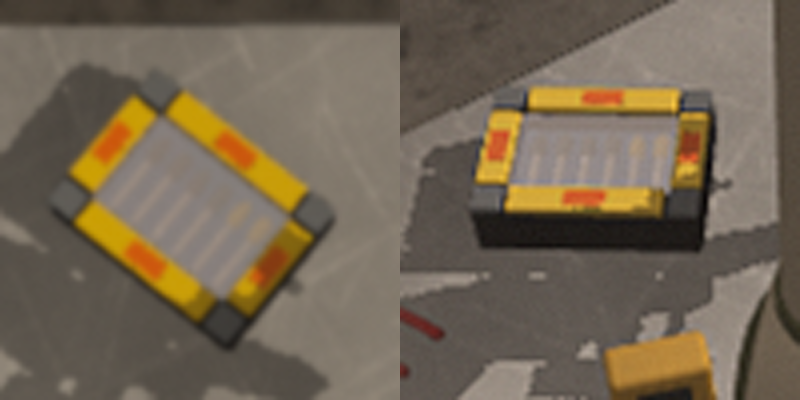

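All four sections now look flush with the corners in both views (the right one is in the arm's shadow), and the case hasn't moved. The tape measure is still in its place.

Request:
move_arm([
  [[0,0,0,0,0,0,0],[0,0,0,0,0,0,0],[0,0,0,0,0,0,0]],
])

```text
time_s: 10.6
eef_pos: [0.3551, -0.2268, 0.2055]
orientation: [[0.634, 0.773, -0.0], [0.773, -0.634, 0.0], [0.0, -0.0, -1.0]]
force: [-1.1, 0.0, -0.3]
gripper_width: 0.004
finger_force: 0.0
```

```bash
python3 -c "
from workcell import manip
print(manip.hand_in())"
```

```text
the job is handed in; nothing more can be done
None
```

I pressed all four rim sections of the smaller case shut (near, left, far, right), each stopping flush at about 46 mm with at most about 15 N read at the wrist, and handed the job in at 10.6 s with the arm clear and the case where it stood.

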